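# Bring the red spice jar to the front of the carousel and hold it there

### The job

Fold the pine guard flap at the front of the spice carousel down until it lies flat. Then turn the carousel by its dark knob until the red-lidded jar stands at the front, right behind the red mark on the base, and finish with the knob still gripped so that the turntable is held still: do not let go. Leave the salt and pepper, the mint canister and the lid lifter where they are.

Things in the scene. Friction and masses are not known exactly. Their poses are not given: they have to be found in the camera images.
- base: fixed pine base plate of the carousel, 250 (x) x 240 (y) x 16 mm; origin on the carousel's vertical axis at the shelf surface (plate from x -130 to +120 mm). Its own -x axis is the carousel's front, pointing roughly to the robot. A red stripe, 26 x 12 mm, marks the front centre line, 103 to 129 mm in front of the axis
- carousel (a joint): angle of the turntable, rad, growing counterclockwise seen from above; 0 or any whole turn has the red jar exactly at the front. Turns endlessly either way with light friction (0.04 N m) and stays where it is left. Wooden disc of radius 100 mm, its top 32 mm above the shelf, with five jars fixed evenly round it
- marked_jar (a point): centre of the lid's top of the red jar (all red, white dot on the lid), 68 mm from the carousel's axis, 100 mm above the shelf. The other four jars have steel lids; all are 42 mm across, their centres 68 mm from the axis, their tops 100 mm above the shelf
- knob (a point): middle of the dark round wooden knob at the top of the turntable's centre post and fixed to it: 44 mm across, 34 mm high, from 118 to 152 mm above the shelf; this point lies on the axis, 135 mm above the shelf. The space round it above the jars' lids is free
- flap (a joint): angle of the guard flap, rad: 0 upright, pi/2 folded flat towards the robot (a stop). Stiff hinge (0.07 N m), stays where put. Pine panel 200 mm wide, 8 mm thick; the hinge line runs level along the base's y, 135 mm in front of the carousel's axis, 12 mm above the shelf, in the middle of the panel's thickness
- flap_edge (a point): middle of the flap's free edge (mint stripe near it), 67 mm from the hinge line, centre of the thickness. No handle: the flap is pushed down from its inner face or taken by this edge. Between the upright flap and the jars at least 41 mm are free above the turntable
- salt: stainless salt mill with white cap, 52 mm across, 108 mm high, loose; origin at the centre of its underside; leave it alone
- pepper: stainless pepper mill with black cap, 52 mm across, 108 mm high, loose; origin at the centre of its underside; leave it alone
- canister: mint-green ceramic canister with clamp lid, 100 mm across, 117 mm high, loose; origin at the centre of its underside; leave it alone
- lid_lifter: orange silicone lid lifter lying on the shelf, 85 x 35 x 22 mm, loose; origin at the centre of its underside; leave it alone

How it is judged:
By the outcome, as a careful person would: the job done as asked, in the order asked, and still so for the second after the job is handed in, while the arm keeps its last pose, push and grip.
It also fails if it takes over 64 s, if anything falls off the work surface, if the arm or the gripper's body presses on something with over 40 N, if the wrist force passes 120 N, or if a joint passes its speed limit or range.

### The arm

A 6-joint arm with a two-finger parallel gripper is mounted at the origin on the work surface. World frame = base frame: x ahead of the robot, y to its left, z up, the work surface at z = 0. Lengths are in m, angles in rad, forces in N, time in s.
With the tool pointing down it reaches from about 0.325 to 0.9 m from the base axis. Payload 6.1 kg.
Tool frame: the origin (TCP) lies at the very end of the fingers, on their centre line; the grasp point (between the pads) lies 19 mm behind it; z points along the fingers, y is the direction in which the jaws open and shut (so a half turn about z gives the same grasp; the last joint's range is limited). The gripper opens to 85 mm and grips with 20 to 120 N. Pads are 22 mm wide; open, the fingers measure 114 mm over their backs; the gripper's body (76 mm by 85 mm) begins 54 mm behind the grasp point. The pads swing forward as they close: fully open they stand 13 mm farther back than shut.
Start: joints at [-1.451, 0.22, 1.526, -0, 1.395, -0.126], TCP at [0.152, -0.606, 0.231] pointing down, gripper open.
Joint ranges: [-2.98, 2.98], [-0.91, 2.08], [0.09, 2.57], [-1.24, 4.39], [0.2, 2.65], [-2.68, 2.68]. Speed limits (rad/s): [2.57, 2.57, 3.01, 3.14, 3.14, 3.14].

### API

Orientations are given as a 3x3 rotation matrix whose columns are the frame's x, y, z axes.
In Python, from plant import telemetry, optics, ticket gives the robot as it stands. The module is installed in compiled form; this text tells all that it offers.
- The arm moves only by the tool drive_tool, never from a script. Its argument "rows" is one flat list of numbers, 7 for each row, row after row: the gripper's target within -1 to 1 (shut at 1, half-way at 0, fully open at -1), then the shift along the tool's x, y, z in mm, then the turn, a rotation vector about the tool's x, y, z in degrees. In form: [grip, x, y, z, wx, wy, wz, grip, x, y, z, wx, wy, wz, ...]. A call has 1 to 8 rows; each row is the pose to reach, as a shift and turn from the pose measured when the call began, along the tool's axes at that moment; what a row does not reach only later rows make up. A row lasts 1/10 s, in which the tool goes at most 50 mm and 8.59 degrees, less where a joint would pass 70% of its speed; a pose out of reach is approached as far as the arm can. A call with a gripper value outside its range is refused whole. The fingers move at their own pace and stop on an object; "squeeze" is the grip in N (left out, the last holds). Time passes only in rows, so rows that repeat a pose let the fingers close. It gives the time, the measured TCP pose, the force and the opening at its end, in the units of the state.
- telemetry.observe(): the state, without advancing time (a new reading comes with each control period).
- optics.grab_frame(name): name is "scene" or "top"; returns a dict with "image" (420x560x3 uint8, blue, green, red), "vfov" (degrees; the focal length in pixels is half the picture's height over the tangent of half this angle, whatever the lens; pixels are square), "cx", "cy" (the principal point, pixels), "cam_to_world" (4x4, takes a point from camera to world coordinates). Camera axes: x right, y up, looking along -z (the intrinsics and any distortion apply to the point x, -y, -z); pixel columns grow to the right and rows downward; lengths in m; the calibration is good to about 2 mm. A picture is of the moment at which its call begins. There is no depth.
- ticket.job_done(): hands the job in, once; it reports no verdict.
Trained networks look in the newest picture that a camera, given by its name, has taken for a name from the list of things; names that differ only in an ending like _2 or _b are one class to them, and where a whole thing is asked for, a point or a joint stands for the part that bears it (a point fixed in the world has none). Each returns a list of dicts, best first, with "confidence" (0 to 1); they miss things now and then, are a little off and sometimes report something else, mostly with a low value. They report only what shows in the picture. A call takes as long as a camera call.
- optics.look_for(label, camera): "bbox" ([centre column, centre row, width, height] in pixels, round what is visible of it).
The state is a dict: "t": time; "qpos": joint angles; "qd": joint speeds; "joint_efforts": joint torques, N m; "tcp_pos": TCP position; "eef_rot": TCP orientation; "contact_force": force on the tool from outside, world axes, zero at the start; "ft_torque": the same for the moment, N m; "grip_width": finger opening in m.
Only numpy, scipy, OpenCV 4.12 (cv2) and the standard library are available. Lean on these libraries where they do the work, as an engineer would, in place of code of your own. Each camera call takes 0.05 s, during which the arm holds its last target. There are 200 camera calls.

## Working session

There is one attempt and no reset: what is moved stays moved. The work goes in short steps, Python scripts to look and compute and a tool call to move; the robot and the scene stay as the last step left them, time stands still between calls to the robot, and variables do not carry over. Pictures are saved under pics/ and viewed, on a budget of 10 in all, crops included, one or two more only if the job needs it, and the job is handed in when it is done.

Besides the shell and the picture viewer there is one more tool, called after ">>>" in YAML: its name, and indented under it one key for each argument. drive_tool: Moves the arm, as the interface text tells. Its arguments: {"type":"object","properties":{"rows":{"type":"array","items":{"type":"number"}},"squeeze":{"type":"number"}},"required":["rows"]}

```bash
mkdir -p pics
cat > h.py <<'E'
import numpy as np, cv2
from plant import telemetry, optics, ticket
def grab(n,f=None):
    d=optics.grab_frame(n)
    if f: cv2.imwrite('pics/'+f,d['image'])
    return d
def K(d):
    f=d['image'].shape[0]/2/np.tan(np.radians(d['vfov'])/2); return f
def ray(d,u,v):
    f=K(d);M=np.array(d['cam_to_world'])
    r=M[:3,:3]@np.array([(u-d['cx'])/f,-(v-d['cy'])/f,-1]); return M[:3,3],r
def atz(d,u,v,z):
    o,r=ray(d,u,v); return o+r*(z-o[2])/r[2]
def proj(d,p):
    M=np.array(d['cam_to_world']);c=M[:3,:3].T@(np.array(p)-M[:3,3]);f=K(d)
    return d['cx']+f*c[0]/-c[2], d['cy']-f*c[1]/-c[2]
E
python3 - <<'E'
from h import *
np.set_printoptions(precision=3,suppress=True)
for n in('scene','top'):
    d=grab(n,n+'0.png'); print(n,{k:v for k,v in d.items() if k!='image'})
    for l in('marked_jar','knob','flap_edge','base','salt','pepper','canister','lid_lifter'):
        print(l,[(np.round(x['bbox'],1),round(x['confidence'],2)) for x in optics.look_for(l,n)[:2]])
s=telemetry.observe(); print(s)
E
```

```text
scene {'vfov': 53.40882634735285, 'cx': 268.91726880167204, 'cy': 205.79768515915129, 'cam_to_world': array([[ 0.452, -0.721,  0.526,  1.067],
       [ 0.892,  0.355, -0.279, -0.204],
       [ 0.014,  0.596,  0.803,  0.796],
       [ 0.   ,  0.   ,  0.   ,  1.   ]])}
marked_jar [(array([303. , 222.2,  94.2,  89.3]), 0.64)]
knob [(array([301.7, 224.2,  89. ,  90.9]), 0.58)]
flap_edge [(array([278.9, 177.3,  84.1,  39.5]), 0.78)]
base [(array([300.9, 226.5, 143.8, 140.2]), 0.86), (array([401.8, 193.8,  52.8,  61.1]), 0.21)]
salt [(array([226.7, 258.2,  25.8,  42.7]), 0.78), (array([302.2, 221.2,  90.8,  88.9]), 0.26)]
pepper [(array([170.8, 264.6,  32.8,  45.6]), 0.77)]
canister [(array([402.9, 191.9,  51.6,  65.6]), 0.84)]
lid_lifter [(array([377.5, 168.8,  19. ,  28.7]), 0.82)]
top {'vfov': 55.66355147748805, 'cx': 286.9257602066147, 'cy': 212.44989373635875, 'cam_to_world': array([[ 0.027,  0.988, -0.155,  0.481],
       [-1.   ,  0.026, -0.011,  0.044],
       [-0.007,  0.155,  0.988,  0.934],
       [ 0.   ,  0.   ,  0.   ,  1.   ]])}
marked_jar [(array([268.1, 203.9,  91. ,  91.9]), 0.67)]
knob [(array([264.1, 202.1,  89.5,  88.6]), 0.56)]
flap_edge [(array([258.4, 261.1,  93.7,  18.4]), 0.71), (array([347.9, 202. ,  22.4,  19. ]), 0.68)]
base [(array([265.4, 207.4, 119.9, 116.8]), 0.58)]
salt [(array([347.2, 199.6,  23.5,  23.1]), 0.61)]
pepper []
canister [(array([157.8, 182.4,  56.8,  50.1]), 0.67)]
lid_lifter []
{'t': 0.9, 'qpos': array([-1.451,  0.22 ,  1.527,  0.   ,  1.395, -0.126]), 'qd': array([-0.001,  0.002, -0.   ,  0.   , -0.001,  0.   ]), 'joint_efforts': array([ -0.001, -49.684, -38.974,  -0.   ,   0.001,   0.   ]), 'tcp_pos': array([ 0.152, -0.606,  0.231]), 'eef_rot': array([[ 0.97 ,  0.243,  0.   ],
       [ 0.243, -0.97 , -0.   ],
       [ 0.   ,  0.   , -1.   ]]), 'contact_force': array([ 0.24 , -0.213, -0.401]), 'ft_torque': array([-0.022, -0.039,  0.017]), 'grip_width': 0.08521371957816952}
```

```bash
python3 -c "
import cv2,numpy as np
print(1)"
```

```text
1
```

Run:
```python
import cv2
a=cv2.imread('pics/top0.png');b=cv2.imread('pics/scene0.png')
cv2.imwrite('pics/top0c.png',cv2.resize(a[130:330,110:376],None,fx=3,fy=3,interpolation=3))
cv2.imwrite('pics/scene0c.png',cv2.resize(b[130:320,140:406],None,fx=3,fy=3,interpolation=3))
```

```text
(no output)
```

View pics/top0c.png

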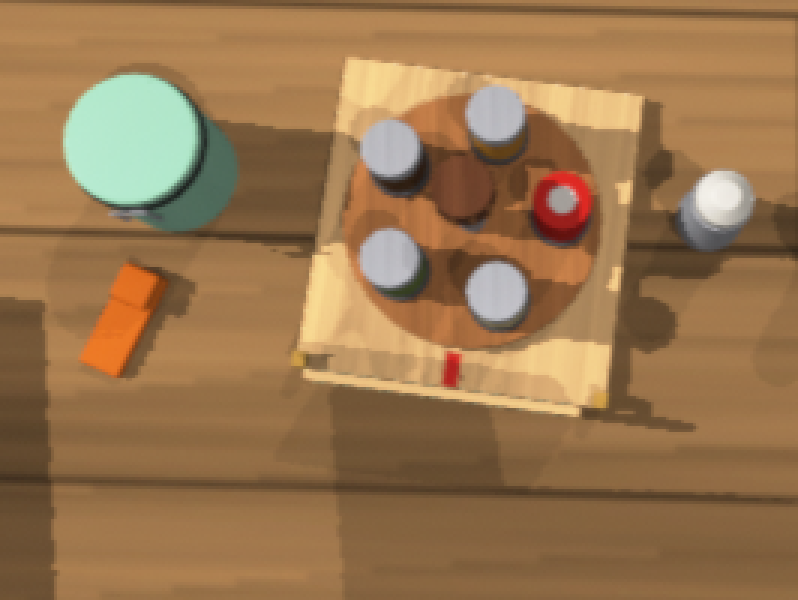

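View pics/scene0c.png

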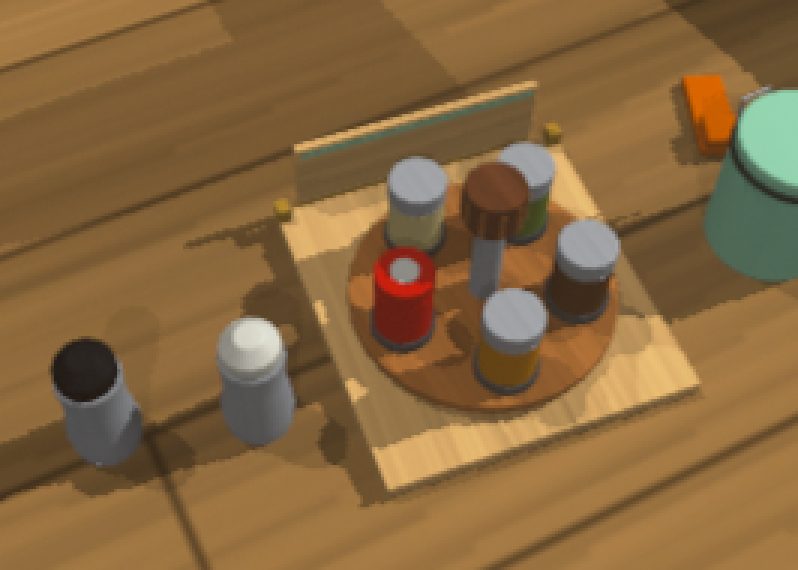

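The top view shows the flap upright, its edge running from (212,255) to (303,267). The knob top is at (265,193) and the red jar lid at (297,196). The scene view agrees: knob at (305,193), red lid at (275,219).

```bash
cat >> h.py <<'E'
def tri(d1,p1,d2,p2):
    A=[];b=[]
    S=np.zeros((3,3));t=np.zeros(3)
    for d,p in((d1,p1),(d2,p2)):
        o,r=ray(d,*p);r=r/np.linalg.norm(r);P=np.eye(3)-np.outer(r,r);S+=P;t+=P@o
    return np.linalg.solve(S,t)
E
python3 - <<'E'
from h import *
np.set_printoptions(precision=4,suppress=True)
T=grab('top');S=grab('scene')
c=lambda u,v:(110+u/3,130+v/3); s=lambda u,v:(140+u/3,130+v/3)
P={'knob':(c(464,188),s(496,188),.152),'red':(c(562,199),s(404,270),.1),
'flL':(c(304,374),s(537,83),.079),'flR':(c(580,412),s(295,147),.079),
'bBR':(c(643,97),s(388,490),.016),'bBL':(c(346,58),s(700,385),.016)}
for k,(a,b,z) in P.items(): print(k,atz(T,*a,z),atz(S,*b,z),tri(T,a,S,b))
for k,u,v in(('bFR',606,407),('bFL',300,360),('markc',452,370)): print(k,atz(T,*c(u,v),.016))
for k,u,v,z in(('j',390,150,.1),('j',496,114,.1),('j',390,258,.1),('j',497,290,.1),('salt',724,198,.108),('can',132,138,.117)): print(k,atz(T,*c(u,v),z))
E
```

```text
knob [0.6423 0.0986 0.152 ] [0.6477 0.099  0.152 ] [0.6439 0.1002 0.1469]
red [0.6468 0.0322 0.1   ] [0.6477 0.0325 0.1   ] [0.6471 0.0325 0.0992]
flL [0.519  0.2132 0.079 ] [0.5235 0.2143 0.079 ] [0.5198 0.2154 0.0747]
flR [0.4974 0.0156 0.079 ] [0.4998 0.0178 0.079 ] [0.498  0.0169 0.0775]
bBR [ 0.7477 -0.0313  0.016 ] [ 0.7517 -0.0309  0.016 ] [ 0.7495 -0.0308  0.0114]
bBL [0.774  0.2063 0.016 ] [0.779  0.2045 0.016 ] [0.7763 0.2078 0.0091]
bFR [ 0.503  -0.0062  0.016 ]
bFL [0.5325 0.2293 0.016 ]
markc [0.5279 0.1122 0.016 ]
j [0.6795 0.1563 0.1   ]
j [0.708  0.0812 0.1   ]
j [0.6012 0.1528 0.1   ]
j [0.5805 0.0764 0.1   ]
salt [ 0.6489 -0.0817  0.108 ]
can [0.6795 0.3364 0.117 ]
```

>>> drive_tool:
  rows: [1,541,-605,0,0,0,20.3,1,541,-605,0,0,0,20.3,1,541,-605,0,0,0,20.3,1,541,-605,0,0,0,20.3,1,541,-605,0,0,0,20.3,1,541,-605,0,0,0,20.3,1,541,-605,0,0,0,20.3,1,541,-605,0,0,0,20.3]
  squeeze: 40

```text
t: 1.8
tcp_pos: [0.3387, -0.2504, 0.2317]
eef_rot: [[0.994, -0.109, 0.001], [-0.109, -0.994, -0.001], [0.001, 0.001, -1.0]]
contact_force: [1.3, -0.4, 0.9]
grip_width: -0.0001
```

>>> drive_tool:
  rows: [1,150,-381,0,0,0,0,1,150,-381,0,0,0,0,1,150,-381,0,0,0,0,1,150,-381,0,0,0,0,1,150,-381,0,0,0,0,1,150,-381,0,0,0,0,1,150,-381,0,0,0,0,1,150,-381,0,0,0,0]

```text
t: 2.6
tcp_pos: [0.5248, 0.1043, 0.2319]
eef_rot: [[0.994, -0.108, 0.002], [-0.108, -0.994, -0.001], [0.002, 0.001, -1.0]]
contact_force: [0.8, -0.8, 0.5]
grip_width: -0.0001
```

>>> drive_tool:
  rows: [1,0,0,40,0,0,0,1,0,0,80,0,0,0,1,0,0,100,0,0,0,1,0,0,100,0,0,0]

```text
t: 3.0
tcp_pos: [0.522, 0.1043, 0.128]
eef_rot: [[0.994, -0.108, -0.006], [-0.108, -0.994, -0.001], [-0.005, 0.002, -1.0]]
contact_force: [-0.9, 0.2, 0.1]
grip_width: 0.0003
```

Run:
```python
from h import *
a=grab('top')['image'];b=grab('scene')['image'];s=telemetry.observe()
f=lambda i,y,x:cv2.resize(i[y:y+190,x:x+190],None,fx=2.1,fy=2.1,interpolation=3)
cv2.imwrite('pics/1.png',np.hstack([f(a,120,170),f(b,110,210)]));print(s['t'],s['tcp_pos'],s['contact_force'])
```

```text
3.1 [0.52520253 0.1041275  0.13234288] [ 0.99635042 -0.76408389  0.54573671]
```

View pics/1.png

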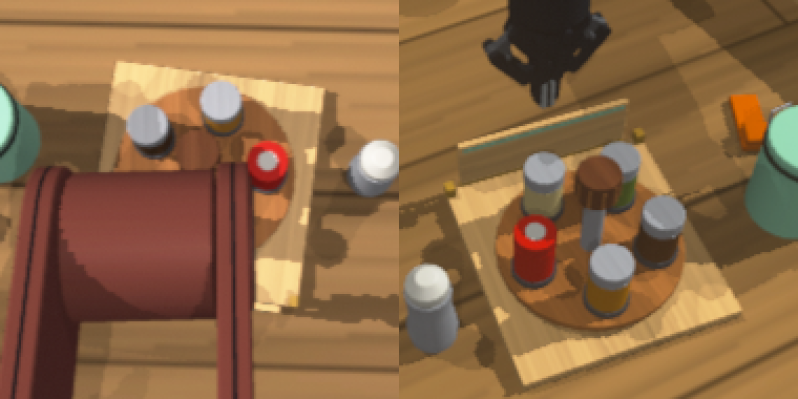

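The fingers hang just behind the flap's upper edge, clear of the jars. I'll go 4 mm back and then down.

>>> drive_tool:
  rows: [1,4,0,20,0,0,0,1,4,0,45,0,0,0,1,4,0,65,0,0,0,1,4,0,75,0,0,0,1,4,0,75,0,0,0,1,4,0,75,0,0,0]

```text
t: 3.7
tcp_pos: [0.5306, 0.1036, 0.059]
eef_rot: [[0.994, -0.109, 0.004], [-0.109, -0.994, -0.001], [0.004, 0.0, -1.0]]
contact_force: [0.3, -0.2, -0.1]
grip_width: -0.0001
```

>>> drive_tool:
  rows: [1,-7,0,2,0,0,0,1,-13,0,2,0,0,0,1,-19,0,2.5,0,0,0,1,-25,0,4,0,0,0,1,-30,0,6,0,0,0,1,-35,0,9,0,0,0,1,-40,0,12,0,0,0,1,-40,0,12,0,0,0]

```text
t: 4.5
tcp_pos: [0.4893, 0.108, 0.0458]
eef_rot: [[0.994, -0.109, 0.002], [-0.109, -0.994, -0.001], [0.002, 0.001, -1.0]]
contact_force: [-0.3, -0.3, -0.1]
grip_width: -0.0001
```

>>> drive_tool:
  rows: [1,-3,0,4,0,0,0,1,-6,0,8,0,0,0,1,-9,0,13,0,0,0,1,-12,0,18,0,0,0,1,-13,0,23,0,0,0,1,-15,0,27,0,0,0,1,-16,0,30,0,0,0,1,-16,0,31,0,0,0]

```text
t: 5.3
tcp_pos: [0.4736, 0.1097, 0.0158]
eef_rot: [[0.994, -0.108, 0.001], [-0.108, -0.994, -0.001], [0.001, 0.001, -1.0]]
contact_force: [-8.0, -0.2, 21.8]
grip_width: 0.0002
```

>>> drive_tool:
  rows: [1,0,0,1,0,0,0,1,0,0,1,0,0,0]

```text
t: 5.5
tcp_pos: [0.4736, 0.1097, 0.0159]
eef_rot: [[0.994, -0.108, 0.0], [-0.108, -0.994, -0.001], [0.001, 0.001, -1.0]]
contact_force: [-6.4, -1.6, 14.7]
grip_width: 0.0002
```

>>> drive_tool:
  rows: [1,0,0,-40,0,0,0,1,0,0,-90,0,0,0,-1,0,0,-140,0,0,0,-1,0,0,-185,0,0,0,-1,0,0,-185,0,0,0,-1,0,0,-185,0,0,0]

```text
t: 6.1
tcp_pos: [0.4743, 0.11, 0.2021]
eef_rot: [[0.994, -0.108, 0.003], [-0.108, -0.994, -0.001], [0.004, 0.001, -1.0]]
contact_force: [-0.1, 0.0, -2.1]
grip_width: 0.0581
```

Run:
```python
from h import *
a=grab('top')['image'];b=grab('scene')['image'];s=telemetry.observe()
f=lambda i,y,x:cv2.resize(i[y:y+190,x:x+190],None,fx=2.1,fy=2.1,interpolation=3)
cv2.imwrite('pics/2.png',np.hstack([f(a,140,170),f(b,110,210)]));print(s['t'],s['tcp_pos'],s['contact_force'])
```

```text
6.2 [0.4724147  0.1098452  0.19925232] [ 0.11277649 -0.10614989 -0.44577747]
```

View pics/2.png

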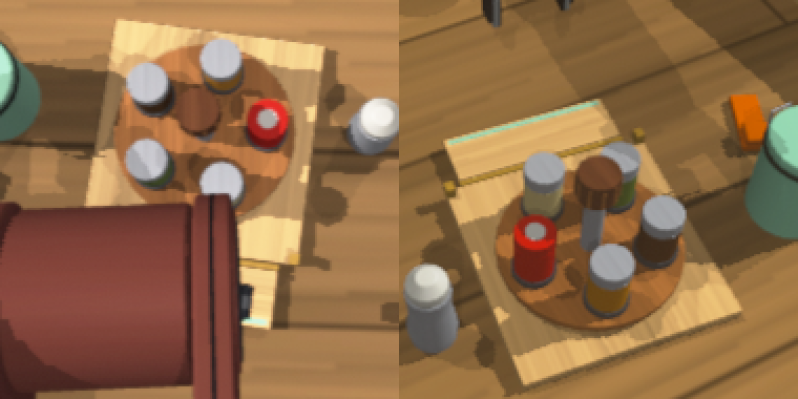

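The flap lies flat and nothing else has moved. Next I move above the knob with the jaws open, turning the wrist back 90°.

>>> drive_tool:
  rows: [-1,0,0,-30,0,0,-8,-1,45,-2,-30,0,0,-16,-1,90,-4,-30,0,0,-24,-1,135,-7,-30,0,0,-32,-1,172,-9,-30,0,0,-40,-1,172,-9,-30,0,0,-48,-1,172,-9,-30,0,0,-56,-1,172,-9,-30,0,0,-64]

```text
t: 7.0
tcp_pos: [0.6434, 0.1001, 0.2249]
eef_rot: [[0.528, 0.849, -0.008], [0.849, -0.528, -0.002], [-0.006, -0.006, -1.0]]
contact_force: [-0.0, -1.0, -0.3]
grip_width: 0.0854
```

>>> drive_tool:
  rows: [-1,0,0,0,0,0,-8,-1,0,0,0,0,0,-16,-1,0,0,0,0,0,-24,-1,0,0,0,0,0,-26,-1,0,0,0,0,0,-26]

```text
t: 7.5
tcp_pos: [0.6421, 0.1, 0.2219]
eef_rot: [[0.103, 0.995, -0.013], [0.995, -0.103, -0.002], [-0.003, -0.013, -1.0]]
contact_force: [0.5, 0.0, 0.2]
grip_width: 0.0855
```

Run:
```python
from h import *
np.set_printoptions(precision=4,suppress=True)
S=grab('scene');b=S['image'];s=telemetry.observe()
cv2.imwrite('pics/3.png',cv2.resize(b[80:320,180:420],None,fx=2.4,fy=2.4,interpolation=3));print(s['t'],s['tcp_pos'],s['eef_rot'],s['qpos'],proj(S,s['tcp_pos']))
print(s['eef_rot'].T@(np.array([.644,.0995,.114])-s['tcp_pos'])*1000)
```

```text
7.55 [0.6423 0.1    0.2223] [[ 0.1037  0.9945 -0.0123]
 [ 0.9946 -0.1038 -0.002 ]
 [-0.0032 -0.012  -0.9999]] [ 0.034   0.2951  1.454  -0.0016  1.4048  0.1382] (np.float64(307.5365799996882), np.float64(166.7387438046049))
[  0.0604   3.0652 108.2698]
```

View pics/3.png

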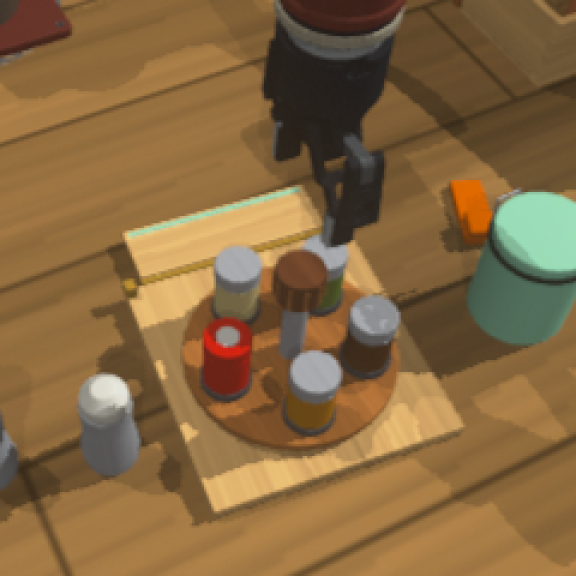

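>>> drive_tool:
  rows: [-1,0,3,25,0,0,0,-1,0,3,50,0,0,0,-1,0,3,75,0,0,0,-1,0,3,95,0,0,0,-1,0,3,107,0,0,0,-1,0,3,107,0,0,0,-1,0,3,107,0,0,0]

```text
t: 8.25
tcp_pos: [0.6441, 0.0994, 0.1155]
eef_rot: [[0.104, 0.994, -0.012], [0.995, -0.104, -0.002], [-0.003, -0.012, -1.0]]
contact_force: [1.1, 0.3, 0.5]
grip_width: 0.0856
```

>>> drive_tool:
  rows: [1,0,0,0,0,0,0,1,0,0,0,0,0,0,1,0,0,0,0,0,0,1,0,0,0,0,0,0,1,0,0,0,0,0,0,1,0,0,0,0,0,0]
  squeeze: 40

```text
t: 8.85
tcp_pos: [0.6437, 0.0996, 0.1169]
eef_rot: [[0.104, 0.995, -0.013], [0.995, -0.104, -0.002], [-0.003, -0.013, -1.0]]
contact_force: [-7.4, 0.0, 6.8]
grip_width: 0.0431
```

Run:
```python
from h import *
np.set_printoptions(precision=4,suppress=True)
S=grab('scene');b=S['image'];s=telemetry.observe()
cv2.imwrite('pics/4.png',cv2.resize(b[80:320,180:420],None,fx=2.4,fy=2.4,interpolation=3));print(s['t'],s['tcp_pos'],s['eef_rot'],s['contact_force'],s['grip_width'])
c=b[130:320,180:420].astype(int); 
m=(c[...,2]>120)&(c[...,1]<60)&(c[...,0]<60); ys,xs=np.where(m);print(m.sum(),xs.mean()+180,ys.mean()+130)
```

```text
8.9 [0.6437 0.0996 0.1169] [[ 0.104   0.9945 -0.0128]
 [ 0.9946 -0.104  -0.002 ]
 [-0.0033 -0.0125 -0.9999]] [-6.7655  0.6266  6.8154] 0.04287335932770715
224 275.1517857142857 222.65625
```

View pics/4.png

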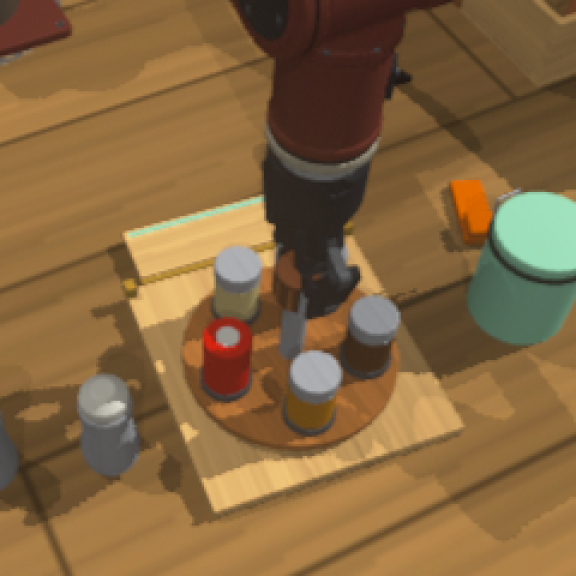

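The knob is gripped (43 mm opening) and the jar hasn't moved. I'll turn clockwise by about 98.7°, which is +wz in the tool frame.

>>> drive_tool:
  rows: [1,0,0,0,0,0,6,1,0,0,0,0,0,12,1,0,0,0,0,0,18,1,0,0,0,0,0,25,1,0,0,0,0,0,32,1,0,0,0,0,0,39,1,0,0,0,0,0,45,1,0,0,0,0,0,49]

```text
t: 9.7
tcp_pos: [0.6438, 0.0996, 0.117]
eef_rot: [[0.821, 0.571, -0.013], [0.571, -0.821, -0.002], [-0.011, -0.006, -1.0]]
contact_force: [0.9, -1.2, -2.0]
grip_width: 0.0433
```

```bash
cat > m.py <<'E'
from h import *
np.set_printoptions(precision=4,suppress=True)
s=telemetry.observe(); R=s['eef_rot'];print(s['t'],s['tcp_pos'],s['contact_force'],s['ft_torque'],s['grip_width'],'yaw',np.degrees(np.arctan2(R[1,0],R[0,0])),'q6',s['qpos'][5])
C=np.array([.644,.0995])
for n in('scene','top'):
    d=grab(n,None);b=d['image'].astype(int)
    m=(b[...,2]>110)&(b[...,1]<60)&(b[...,0]<60)
    k,l,st,ce=cv2.connectedComponentsWithStats(m.astype(np.uint8))
    for i in range(1,k):
        if st[i,4]>20:
            p=atz(d,*ce[i],.08); print(n,st[i],ce[i],'at z.08',p,np.degrees(np.arctan2(p[1]-C[1],p[0]-C[0]))%360)
E
python3 m.py
```

```text
9.7 [0.6438 0.0996 0.117 ] [ 0.9128 -1.1667 -2.0036] [ 0.453  -0.0631  0.0828] 0.043300540281296644 yaw 34.78963389565281 q6 0.9972143424627098
scene [269   0  22  34  95] [279.3789  15.3368] at z.08 [-0.0707  0.4215  0.08  ] 155.74869253161128
scene [277   0   9  14  23] [280.2609   5.8261] at z.08 [-0.122   0.4517  0.08  ] 155.30624559073024
scene [301  24  54  22 393] [324.112   33.3308] at z.08 [0.0812 0.4978 0.08  ] 144.71094924405094
scene [314  41  50  17 121] [339.1653  49.2231] at z.08 [0.1732 0.494  0.08  ] 140.036248108552
scene [438  49  22  12 194] [448.4639  54.2938] at z.08 [0.3351 0.7725 0.08  ] 114.65239942309215
scene [186  58   6  16  61] [188.4426  65.7541] at z.08 [0.0567 0.0638 0.08  ] 183.4796365900712
scene [139  97  21   7  22] [148.5455  99.4545] at z.08 [ 0.1492 -0.0808  0.08  ] 200.02708993100796
scene [263 187  21  33 260] [273.8769 201.9   ] at z.08 [0.5929 0.0595 0.08  ] 218.0898976496639
top [240 155  32   4  61] [256.3279 157.0984] at z.08 [0.7373 0.1251 0.08  ] 15.335395713659857
top [276 215   5  16  36] [278.3611 222.8611] at z.08 [0.5913 0.0716 0.08  ] 207.86426231206366
top [261 245  17  10  26] [269.6923 250.0769] at z.08 [0.5321 0.0884 0.08  ] 185.65545614986462
top [258 278  12  23  54] [262.7778 288.7407] at z.08 [0.4504 0.1003 0.08  ] 179.77627584384254
```

>>> drive_tool:
  rows: [1,0,0,0,0,0,7,1,0,0,0,0,0,14,1,0,0,0,0,0,21,1,0,0,0,0,0,28,1,0,0,0,0,0,35,1,0,0,0,0,0,42,1,0,0,0,0,0,47,1,0,0,0,0,0,49.4]

```text
t: 10.6
tcp_pos: [0.6438, 0.0995, 0.117]
eef_rot: [[0.968, -0.25, -0.012], [-0.25, -0.968, -0.001], [-0.012, 0.004, -1.0]]
contact_force: [-1.0, -2.9, -1.2]
grip_width: 0.0432
```

Run:
```python
from h import *
s=telemetry.observe(); R=s['eef_rot'];print(s['t'],s['tcp_pos'],s['contact_force'],s['grip_width'],'yaw',np.degrees(np.arctan2(R[1,0],R[0,0])))
a=grab('top');b=grab('scene')
f=lambda i,y,x:cv2.resize(i[y:y+100,x:x+100],None,fx=4,fy=4,interpolation=3)
cv2.imwrite('pics/5.png',np.hstack([f(a['image'],170,215),f(b['image'],150,230)]))
C=np.array([.644,.0995,0]);F=np.array([-.994,.109,0])
print('expected lid', [proj(d,C+.068*F+[0,0,.1]) for d in(a,b)],[proj(d,C+.116*F+[0,0,.016]) for d in(a,b)])
```

```text
10.6 [0.64380716 0.09947749 0.11697145] [-0.96930769 -2.85252942 -1.21173733] 0.04319768740546021 yaw -14.4983937172225
expected lid [(np.float64(261.1721621103037), np.float64(228.20193697763497)), (np.float64(290.0772804392229), np.float64(183.14371283901792))] [(np.float64(260.7201950374176), np.float64(253.00077458138634)), (np.float64(280.5114509313153), np.float64(191.04598917406497))]
```

View pics/5.png

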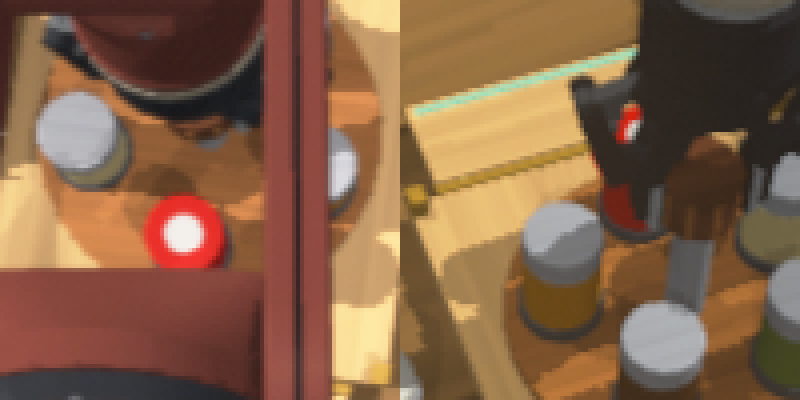

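The white dot is at about (260.8, 228.2) in the top view and the expected spot is (261.2, 228.2). One more precise numeric check:

Run:
```python
from h import *
np.set_printoptions(precision=4,suppress=True)
d=grab('top');i0=cv2.imread('pics/top0.png').astype(float);i1=d['image'].astype(float)
w=i1[218:238,250:272];g=np.clip(w[...,1]-120,0,None);
yy,xx=np.mgrid[218:238,250:272]
red=w[...,2]>170; core=(np.hypot(xx-260.7,yy-228.2)<5.5);g=g*core
dot=(g*xx).sum()/g.sum(),(g*yy).sum()/g.sum()
r=np.clip(w[...,2]-w[...,1]-90,0,None)
w0=i0[243:263,252:270];y0,x0=np.mgrid[243:263,252:270];q=np.clip(w0[...,2]-w0[...,1]-80,0,None)
mk=(q*x0).sum()/q.sum(),(q*y0).sum()/q.sum()
P=atz(d,*dot,.1);M=atz(d,*mk,.016);print(dot,mk,P,M)
for C in((.644,.0995),(.6438,.0995),(.6432,.0998)):
    print([np.degrees(np.arctan2(p[1]-C[1],p[0]-C[0])) for p in(P,M)])
```

```text
(np.float64(260.5064935064935), np.float64(227.94542957042958)) (np.float64(260.18549260194874), np.float64(252.27859978347166)) [0.5769 0.1083 0.1   ] [0.5303 0.1134 0.016 ]
[np.float64(172.49569869717277), np.float64(173.0111187323094)]
[np.float64(172.47351607628713), np.float64(172.99892376516942)]
[np.float64(172.66111641843088), np.float64(173.11211652118078)]
```

The jar is at 172.5°, against 173.0° from the mark and 173.7° from the base edges. A small correction of 0.7° counterclockwise should centre it, then hold.

>>> drive_tool:
  rows: [1,0,0,0,0,0,-0.7,1,0,0,0,0,0,-0.7,1,0,0,0,0,0,-0.7,1,0,0,0,0,0,-0.7,1,0,0,0,0,0,-0.7]

```text
t: 11.25
tcp_pos: [0.6438, 0.0994, 0.117]
eef_rot: [[0.972, -0.235, -0.012], [-0.235, -0.972, -0.001], [-0.012, 0.004, -1.0]]
contact_force: [-1.2, -2.1, -2.5]
grip_width: 0.0431
```

Run:
```python
from h import *
s=telemetry.observe();R=s['eef_rot'];print(s['t'],s['contact_force'],s['grip_width'],np.degrees(np.arctan2(R[1,0],R[0,0])))
ts=grab('scene')
for l in('salt','pepper','canister','lid_lifter','flap_edge'): print(l,[np.round(x['bbox'],0) for x in optics.look_for(l,'scene')[:1]])
print(ticket.job_done())
```

```text
11.25 [-1.1911282  -2.06916286 -2.47226086] 0.04312206009746368 -13.601150596153817
salt [array([225., 258.,  26.,  38.])]
pepper [array([172., 266.,  30.,  40.])]
canister [array([403., 192.,  53.,  63.])]
lid_lifter [array([375., 168.,  21.,  28.])]
flap_edge []
the job is handed in; nothing more can be done
None
```

I folded the flap flat first, then turned the carousel by its knob until the red jar stood behind the red mark. I handed the job in at about 11.5 s with the knob still gripped.

- **Flap:** I pushed it down from its inner face with shut fingers until it met its stop, at about 22 N with the fingertips 16 mm above the shelf. The picture taken afterwards shows it lying flat. In the very last look the network did not find the flap's edge, most likely because the arm covers it, so that check gave nothing.
- **Red jar:** I turned the knob clockwise about 98.6°. The jar then measured 172.5°, against 173.0° from the red mark and 173.7° from the base edges, so the two references differ by about 0.7°. I turned it back by about 0.9° (0.7° asked for), which should put it at about 173.4°. I did not measure the jar again after that.
- **Grip:** At hand-in the fingers were 43 mm apart on the 44 mm knob, squeezing with 40 N. The force on the tool was about 3 N.
- **Other things:** The salt, pepper, mint canister and lid lifter were within about 3 pixels of where they started in the scene camera.

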